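# Pattern board from its hook to the bench block

## Task

Take the widest of the three hanging plywood pattern boards up and off its hook and stand it upright on its bottom edge in the slot of the wooden block. Keep hold of it until it is all the way down in the slot, then let go. Leave the other two boards hanging and everything else on the bench where it is.

Things in the scene. Friction and masses are not known exactly. Their poses are not given: they have to be found in the camera images.
- wide_board: The board to move: plywood, 12 mm thick (x), the widest: a rectangle 120 wide (y) x 100 high, topped by a solid tab 44 wide, from z = 100 to 140 mm, that can be pinched from above. Origin: middle of the bottom edge; z up towards the tab. It hangs by a hole 24 wide x 36 high (z = 64 to 100 mm, y = 0). About 110 g.
- narrow_board: Pattern board, same plywood, tab and hole but a rectangle only 50 wide; stays hanging. Origin as for the wide board.
- taper_board: Pattern board, same plywood, tab and hole, 76 wide at the hole and narrowing downwards to about 45; stays hanging. Origin as for the wide board.
- hook_rack: Fixed rack; origin on the table under the front (-x) face of a batten (22 x 400 mm, top 143 high). Hooks at y = -140, 0, 140 mm: 8 mm rods along -x, axis 131 high, level to x = -52, then turned up to a tip at x = -61, 145 high. Boards hang at x = -32, bottoms 35 high, faces square to x. To free one raise it 11 to 27 mm, then draw it 36 mm or more along -x. Foot: x -40 to 70, 18 high.
- block: Fixed wooden block 100 (x) x 190 (y) x 37 high with one slot in its top. Origin: centre of its underside.
- slot (a point): Centre of the slot's floor, 12 mm above the table, axes as the block's. The slot is closed at its ends: 146 long (y) x 22 wide (x) x 25 deep.
- cone_tall: Bystander: dark steel cone former, 60 across the foot, 140 high. Origin: centre of its underside.
- cone_short: Bystander: dark steel cone former, 60 across the foot, 110 high. Origin: centre of its underside.
- tin: Bystander: flat round tin, 64 across, 24 high. Origin: centre of its underside.
- chalk: Bystander: lump of chalk 36 x 30 x 24 high. Origin: centre of its underside.
- offcut: Bystander: flat wood offcut 100 x 50 x 16 high. Origin: centre of its underside.
- jar: Bystander: glass jar, 60 across, 75 high. Origin: centre of its underside.
Mind the look-alikes: they are no part of the job. Leave any blue or green look-alike of the wide_board alone.

How it is judged:
On the way, in this order (a step that is already met when the one before it is completed fails the run):
1. the wide board is held by the fingers, off its hook and clear of the rack (distance of wide_board from where it was at the start of the episode above 0.045 m and contact force between wide_board and the fingers above 0.3 N and contact force between wide_board and hook_rack below 0.05 N), for 0.1 s.
2. still held by the fingers, the wide board is lowered into the slot to within 12 mm of its floor (x of wide_board in the frame of slot between -0.009 and 0.009 m and y of wide_board in the frame of slot between -0.02 and 0.02 m and z of wide_board in the frame of slot below 0.012 m and contact force between wide_board and the fingers above 0.3 N), for 0.1 s.
At the end, for the whole second after the job is handed in: The wide board rests released in the slot, tab up: bottom within 4 mm of the slot floor, within 9 mm of centre across and 20 mm along the slot, leaning under 0.12 rad. The other two boards still hang, and all bystanders stand, within 30 mm of where they began (x of wide_board in the frame of slot between -0.009 and 0.009 m and y of wide_board in the frame of slot between -0.02 and 0.02 m and z of wide_board in the frame of slot below 0.004 m and angle between wide_board's own z axis and vertical below 0.12 rad and linear speed of wide_board below 0.02 m/s and distance of each of narrow_board, taper_board, cone_tall, cone_short, tin, chalk, offcut, jar from where it was at the start of the episode below 0.03 m); the robot touches nothing.
It fails at once if another board is knocked off its hook or more than 60 mm from its place (distance of any of narrow_board, taper_board from where it was at the start of the episode above 0.06 m).
It fails at once if a bystander (cones, tin, chalk, offcut, jar) is moved more than 40 mm or a cone or the jar is tipped over (distance of any of cone_tall, cone_short, tin, chalk, offcut, jar from where it was at the start of the episode above 0.04 m or angle between any of cone_tall, cone_short, jar's own z axis and vertical above 0.6 rad).
It also fails if it takes over 48 s, if anything falls off the work surface, if the arm or the gripper's body presses on something with over 40 N, if the wrist force passes 120 N, or if a joint passes its speed limit or range.

## Robot

A 7-joint arm with a two-finger parallel gripper is mounted at the origin on the work surface. World frame = base frame: x ahead of the robot, y to its left, z up, the work surface at z = 0. Lengths are in m, angles in rad, forces in N, time in s.
With the tool pointing down it reaches from about 0.4 to 0.9 m from the base axis. Payload 5.5 kg.
Tool frame: the origin (TCP) lies midway between the tips of the shut fingers; the grasp point (between the pads) lies 19 mm behind it; z points along the fingers, y is the line along which they close (so a half turn about z gives the same grasp; the last joint's range is limited). The gripper opens to 85 mm and grips with 20 to 120 N. Pads are 22 mm wide; open, the fingers measure 114 mm over their backs; the gripper's body (76 mm by 85 mm) begins 54 mm behind the grasp point. The pads swing forward as they close: fully open they stand 13 mm farther back than shut.
Start: joints at [1.363, 0.501, -0.427, 1.55, 0.221, 1.138, -0.21], TCP at [0.295, -0.579, 0.231] pointing down, gripper open.
Joint ranges: [-2.88, 2.88], [-0.31, 2.03], [-1.54, 1.56], [0.2, 2.42], [-1.41, 4.55], [0.19, 2.02], [-2.57, 2.57]. Speed limits (rad/s): [2.57, 2.57, 3.14, 3.14, 3.14, 3.14, 3.14].

## Interface

Orientations are given as a unit quaternion [w, x, y, z].
In Python, from station import observe, viewer, manip, silhouettes gives the robot as it stands.
- The arm moves only by the tool jog_arm, never from a script. Its argument "rows" is one flat list of numbers, 7 for each row, row after row: the closure, from -1 (fully open) to 1 (shut), then the shift along the world's x, y, z in mm, then the turn, a rotation vector about the world's x, y, z in rad. A call has 1 to 12 rows; each row is the pose to reach, as a shift and turn from the pose commanded when the call began; what a row does not reach only later rows make up. A row lasts 1/12 s, in which the tool goes at most 41.7 mm and 7.16 degrees, less where a joint would pass 70% of its speed; a pose out of reach is approached as far as the arm can. A call with a gripper value outside its range is refused whole. The fingers move at their own pace and stop on an object; "squeeze" is the grip in N (left out, the last holds). Time passes only in rows, so rows that repeat a pose let the fingers close. It gives the time, the measured TCP pose, the force, the opening and the grip force at its end, in the units of the state.
- observe(): the state, without advancing time (a new reading comes with each control period).
- viewer.read_camera(name): name is "side" or "top" or "wrist"; returns a dict with "pixels" (480x640x3 uint8, blue, green, red), "depth" (480x640 float32, m along the optical axis (not along the pixel's ray), 0 where there is no reading), "fx", "fy", "cx", "cy" (pixels), "extrinsics" (4x4, takes a point from world to camera coordinates); the wrist camera has in their place "hand_eye" (4x4, takes a point from camera to tool coordinates, whose origin is the TCP and whose axes are the flange's). Camera axes: x right, y up, looking along -z (the intrinsics and any distortion apply to the point x, -y, -z); pixel columns grow to the right and rows downward; lengths in m; the calibration is good to about 2 mm. A picture is of the moment at which its call begins: read the wrist's pose just before it.
- manip.finish_job(): hands the job in; it is judged then, once.
Trained networks look in the newest picture that a camera, given by its name, has taken for a name from the list of things; names that differ only in an ending like _2 or _b are one class to them, and where a whole thing is asked for, a point or a joint stands for the part that bears it (a point fixed in the world has none). Each returns a list of dicts, best first, with "conf" (0 to 1); they miss things now and then, are a little off and sometimes report something else, mostly with a low value. They report only what shows in the picture. A call takes as long as a camera call. They do not tell look-alikes from the thing itself.
- silhouettes(label, camera): "region" (480x640 bool, what is visible of it) and "rect" ([left, top, right, bottom] in pixels, round what is visible of it).
The state is a dict: "clock": time; "joint_pos": joint angles; "joint_velocities": joint speeds; "joint_torque": joint torques, N m; "ee_pos": TCP position; "orientation": TCP orientation; "contact_force": force on the tool from outside, world axes, zero at the start; "torque": the same for the moment, N m; "width": finger opening in m; "grasp_force": force on a finger pad.
Only numpy, scipy, OpenCV 4.12 (cv2) and the standard library are available. Lean on these libraries where they do the work, as an engineer would, in place of code of your own. Each camera call takes 0.05 s, during which the arm holds its last target. There are 200 camera calls.

## Working session

There is one attempt and no reset: what is moved stays moved. The work goes in short steps, Python scripts to look and compute and a tool call to move; the robot and the scene stay as the last step left them, time stands still between calls to the robot, and variables do not carry over. Pictures are saved under pics/ and viewed, at most 10 in all, crops included, and the job is handed in when it is done.

Besides the shell and the picture viewer there is one more tool, called as name(argument=value, ...) on one line, values as JSON. jog_arm: Moves the arm, as the interface text tells. Its arguments: {"type":"object","properties":{"rows":{"type":"array","items":{"type":"number"}},"squeeze":{"type":"number"}},"required":["rows"]}

```bash
mkdir -p pics; cat > h.py <<'E'
from station import observe, viewer, manip, silhouettes
import numpy as np, cv2
from scipy.spatial.transform import Rotation as R
def cam(n):
    s=observe(); c=viewer.read_camera(n)
    if n=="wrist":
        w,x,y,z=s["orientation"]; T=np.eye(4); T[:3,:3]=R.from_quat([x,y,z,w]).as_matrix(); T[:3,3]=s["ee_pos"]
        c["c2w"]=T@np.array(c["hand_eye"])
    else: c["c2w"]=np.linalg.inv(np.array(c["extrinsics"]))
    return c
def pts(c,mask):
    v,u=np.nonzero(mask&(c["depth"]>0)); d=c["depth"][v,u]
    p=np.stack([(u-c["cx"])/c["fx"]*d,-(v-c["cy"])/c["fy"]*d,-d,np.ones_like(d)])
    return (c["c2w"]@p)[:3].T
E
python3 - <<'E'
from h import *
for n in ["side","top"]:
    c=cam(n); cv2.imwrite(f"pics/{n}0.png",c["pixels"]); np.savez(f"/tmp/{n}.npz",**{k:np.array(v) for k,v in c.items()})
    print(n,[k for k in c],c["c2w"].round(3).tolist())
    for l in ["wide_board","narrow_board","taper_board","block","hook_rack","cone_tall","cone_short","tin","chalk","offcut","jar"]:
        for o in silhouettes(l,n)[:4]:
            p=pts(c,o["region"])
            print(n,l,round(o["conf"],2),np.array(o["rect"]).astype(int).tolist(),np.percentile(p,[3,50,97],axis=0).round(3).tolist() if len(p) else None)
print(observe())
E
```

```text
side ['pixels', 'depth', 'fx', 'fy', 'cx', 'cy', 'extrinsics', 'c2w'] [[-0.86, 0.387, -0.333, 0.242], [-0.51, -0.665, 0.545, 0.522], [-0.01, 0.638, 0.77, 0.831], [0.0, 0.0, 0.0, 1.0]]
side wide_board 0.95 [336, 191, 363, 272] [[0.507, -0.107, 0.045], [0.516, -0.035, 0.121], [0.527, 0.004, 0.177]]
side wide_board 0.91 [419, 177, 472, 241] [[0.359, -0.28, 0.005], [0.387, -0.223, 0.07], [0.415, -0.175, 0.142]]
side wide_board 0.58 [377, 291, 450, 359] [[0.283, 0.047, 0.003], [0.338, 0.06, 0.068], [0.397, 0.067, 0.142]]
side wide_board 0.5 [208, 198, 243, 236] [[0.77, -0.022, 0.006], [0.787, 0.011, 0.055], [0.82, 0.029, 0.078]]
side narrow_board 0.78 [363, 146, 382, 211] [[0.537, -0.214, 0.044], [0.542, -0.175, 0.123], [0.55, -0.168, 0.178]]
side taper_board 0.73 [382, 108, 404, 165] [[0.556, -0.359, 0.047], [0.563, -0.313, 0.125], [0.57, -0.293, 0.178]]
side block 0.72 [185, 331, 312, 457] [[0.465, 0.197, 0.006], [0.522, 0.292, 0.037], [0.579, 0.376, 0.041]]
side block 0.2 [425, 163, 454, 191] [[0.425, -0.398, 0.006], [0.453, -0.362, 0.025], [0.479, -0.34, 0.029]]
side hook_rack 0.78 [2
[... 2821 characters left out ...]
 1.3631764 ,  0.50090703, -0.42701138,  1.55041583,  0.22079455,
        1.13831356, -0.21029573]), 'joint_velocities': array([-0.00150667,  0.00014356, -0.00010613,  0.00277391,  0.00081542,
       -0.00029482,  0.00088249]), 'joint_torque': array([-4.01323832e-04, -5.69370639e+01, -5.81055880e+00, -2.81332040e+01,
        1.26899578e-02,  2.16903463e-03, -5.34336812e-05]), 'ee_pos': array([ 0.29488508, -0.57924377,  0.23129965]), 'orientation': array([-1.41986547e-05,  9.72413652e-01,  2.33263131e-01,  1.87504749e-05]), 'contact_force': array([ 0.68907458, -0.6152149 , -0.92620802]), 'torque': array([ 0.015177  , -0.00934511, -0.01590845]), 'grasp_force': 0.0, 'width': 0.08562842793278454}
```

View pics/side0.png

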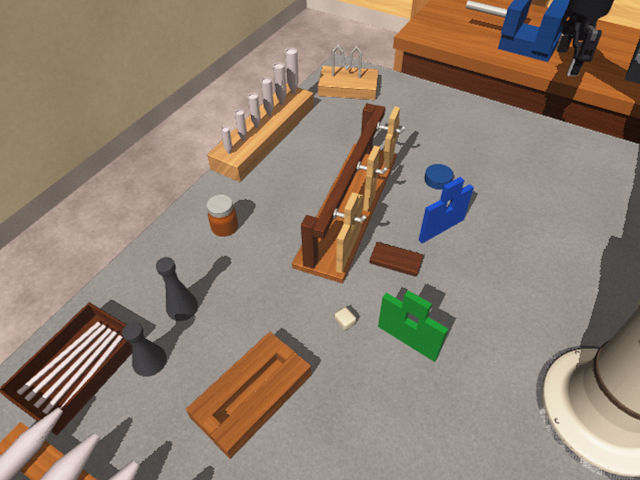

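View pics/top0.png

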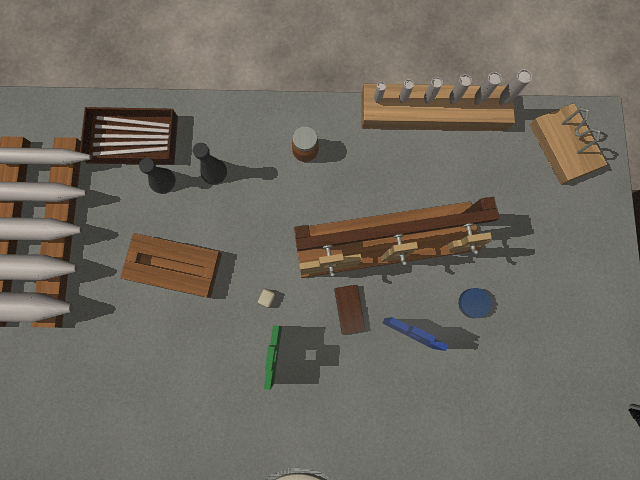

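```bash
python3 - <<'E'
from h import *
for n in ["side","top"]:
    c=dict(np.load(f"/tmp/{n}.npz")); cam(n)
    P=pts(c,np.ones((480,640),bool))
    print(n)
    m=(P[:,0]>.48)&(P[:,0]<.56)&(P[:,1]<.03)&(P[:,1]>-.13)
    tab=P[m&(P[:,2]>.15)]
    print("tab>150",len(tab),tab.min(0).round(4),tab.max(0).round(4),np.median(tab,0).round(4), tab[:,2].max())
    top=P[m&(P[:,2]>.17)];
    if len(top)>10: print("rect tabtop",cv2.minAreaRect((top[:,:2]*1000).astype(np.float32)))
    r=silhouettes("wide_board",n)[0]["region"]; B=pts(c,r); B=B[(B[:,2]>.06)&(B[:,2]<.13)]
    B=B[(B[:,0]<.54)]
    f=np.polyfit(B[:,1],B[:,0],1);print("face x=a*y+b",f,"resid",(B[:,0]-np.polyval(f,B[:,1])).std(),B[:,1].min(),B[:,1].max())
    m=(abs(P[:,0]-.522)<.08)&(abs(P[:,1]-.281)<.12)
    Q=P[m&(P[:,2]>.03)&(P[:,2]<.045)]; print("block top z",np.median(Q[:,2]),cv2.minAreaRect((Q[:,:2]*1000).astype(np.float32)))
    F=P[m&(P[:,2]<.024)&(abs(P[:,0]-.522)<.035)&(abs(P[:,1]-.281)<.085)]; print("slot floor",len(F),np.median(F,0),cv2.minAreaRect((F[:,:2]*1000).astype(np.float32)))
    # rack batten top
    Q=P[(P[:,2]>.137)&(P[:,2]<.15)&(P[:,0]>.53)&(P[:,0]<.68)&(P[:,1]<.08)]
    if len(Q)>20: print("batten",cv2.minAreaRect((Q[:,:2]*1000).astype(np.float32)))
E
```

```text
side
tab>150 245 [ 0.5126 -0.079   0.15  ] [ 0.5312 -0.032   0.1788] [ 0.5192 -0.0487  0.1742] 0.1787906175919124
rect tabtop ((522.5030517578125, -55.672157287597656), (12.555052757263184, 47.18553161621094), 9.292784690856934)
face x=a*y+b [-0.13218779  0.51004914] resid 0.00274352214143334 -0.116633942777844 0.005609210960049182
block top z 0.0380857990779605 ((524.2965087890625, 282.505859375), (190.4495391845703, 102.05347442626953), 78.48380279541016)
slot floor 893 [0.52983168 0.28885354 0.01378281] ((504.8645324707031, 286.828125), (149.62020874023438, 65.36226654052734), 78.79102325439453)
batten ((569.5994262695312, -188.73260498046875), (106.82313537597656, 403.4960021972656), 9.764012336730957)
top
tab>150 195 [ 0.5124 -0.0771  0.1501] [ 0.5301 -0.0328  0.177 ] [ 0.5202 -0.055   0.1727] 0.17703169216263492
rect tabtop ((521.6380004882812, -54.74274826049805), (12.597542762756348, 43.74545669555664), 8.718818664550781)
face x=a*y+b [-0.17298808  0.50646629] resid 0.0012649944778983942 -0.11485757968162283 0.003070413031014324
block top z 0.03540987167361731 ((523.0094604492188, 283.7494812011719), (192.07864379882812, 100.12908172607422), 78.769775390625)
slot floor 658 [0.5250355  0.28905949 0.01064725] ((504.349609375, 290.6013488769531), (141.32554626464844, 61.63985824584961), 78.73831176757812)
batten ((569.43505859375, -188.47451782226562), (106.2206039428711, 399.3028259277344), 9.902986526489258)
```

The side view shows three boards on the rack. The widest is the nearest one, around px (348,230), and the block is at (250,390). The top view puts the wide tab at (330,258) and the slot at about (172,263). The blue and green look-alikes stand free on the bench. I'll move above the tab and locate the slot more exactly.

jog_arm(rows=[-1, 42, 97, 20, 0, 0, 0.25, -1, 94, 218, 30, 0, 0, 0.5, -1, 227, 524, 30, 0, 0, 1.265, -1, 227, 524, 30, 0, 0, 1.265, -1, 227, 524, 30, 0, 0, 1.265, -1, 227, 524, 30, 0, 0, 1.265, -1, 227, 524, 30, 0, 0, 1.265, -1, 227, 524, 30, 0, 0, 1.265, -1, 227, 524, 30, 0, 0, 1.265, -1, 227, 524, 30, 0, 0, 1.265, -1, 227, 524, 30, 0, 0, 1.265, -1, 227, 524, 30, 0, 0, 1.265], squeeze=40)

```text
clock: 2.4
ee_pos: [0.4936, -0.12, 0.2592]
orientation: [0.001, 0.646, 0.763, -0.0]
contact_force: [0.9, 0.2, -0.2]
width: 0.0854
grasp_force: 0.0
```

```bash
python3 - <<'E'
from h import *
c0=np.array([.5237,.2831])
for n in ["side","top"]:
    c=dict(np.load(f"/tmp/{n}.npz")); P=pts(c,np.ones((480,640),bool))
    a=np.deg2rad(-11.35); ex=np.array([np.cos(a),np.sin(a)]); ey=np.array([-np.sin(a),np.cos(a)])
    b=np.c_[(P[:,:2]-c0)@ex,(P[:,:2]-c0)@ey,P[:,2]]*1000
    b=b[(abs(b[:,0])<60)&(abs(b[:,1])<110)&(b[:,2]>3)]
    t=b[b[:,2]>31]; print(n,"top ext",np.percentile(t,[1,99],axis=0).round(1).tolist())
    s=b[(b[:,2]<29)&(abs(b[:,0])<42)&(abs(b[:,1])<90)]; print(" low pts",len(s),np.percentile(s,[2,50,98],axis=0).round(1).tolist())
    m=t[abs(t[:,1])<50][:,0]; print(" rim x:",m[m<0].max().round(1),m[m>0].min().round(1), np.histogram(m,np.arange(-50,52,4))[0])
    m=t[abs(t[:,0])<7][:,1]; print(" ends y:",np.histogram(m,np.arange(-100,101,5))[0])
print(observe()["ee_pos"],observe()["joint_pos"].round(2))
E
```

```text
side top ext [[-49.3, -93.3, 32.2], [49.7, 93.7, 41.2]]
 low pts 930 [[-0.4, -73.4, 10.6], [8.8, 0.7, 14.2], [13.0, 66.7, 27.8]]
 rim x: -9.8 10.4 [206 147 153 147 143 145 146 143 144 126   1   0   0   0   0 177 136 138
 132 138 133 128 137 128 121]
 ends y: [ 3 23 20 22 22 14  0  0  0  0  0  0  0  0  0  0  0  0  0  0  0  0  0  0
  0  0  0  0  0  0  0  0  0  0 14 28 29 30 30  0]
top top ext [[-50.1, -93.8, 31.5], [48.3, 93.7, 39.6]]
 low pts 679 [[-10.1, -63.7, 6.8], [0.5, 7.0, 10.7], [10.3, 73.5, 26.1]]
 rim x: -11.7 9.9 [90 89 88 89 93 85 88 87 88 47  0  0  0  0  1 89 86 84 85 89 85 84 84 86
 62]
 ends y: [ 1 15 15 17 15  7  0  0  0  0  0  0  0  0  0  0  0  0  0  0  0  0  0  0
  0  0  0  0  0  0  0  0  0  0 10 14 14 18 13  3]
[ 0.49355365 -0.11999191  0.25915022] [ 0.95  0.29 -0.9   1.86  0.26  1.11  0.12]
```

jog_arm(rows=[-1, 28, 65, 0, 0, 0, 0, -1, 28, 65, 0, 0, 0, 0, -1, 28, 65, 0, 0, 0, 0, -1, 28, 65, 0, 0, 0, 0])

```text
clock: 2.73
ee_pos: [0.5216, -0.0541, 0.259]
orientation: [0.0, 0.644, 0.765, 0.0]
contact_force: [-0.1, -1.0, -0.5]
width: 0.0855
grasp_force: 0.0
```

```bash
python3 - <<'E'
from h import *
c=cam("wrist"); cv2.imwrite("pics/w0.png",c["pixels"])
P=pts(c,np.ones((480,640),bool)); 
m=(abs(P[:,0]-.522)<.03)&(abs(P[:,1]+.055)<.04)&(P[:,2]>.168)&(P[:,2]<.19); T=P[m]
print(len(T)); 
if len(T)>20: print(np.median(T,0),cv2.minAreaRect((T[:,:2]*1000).astype(np.float32)))
for o in silhouettes("wide_board","wrist"): print(o["conf"],o["rect"])
s=observe(); print(s["ee_pos"],s["orientation"].round(4),s["clock"])
E
```

```text
1089
[ 0.5239466  -0.05284718  0.17543266] ((524.3157958984375, -54.83283996582031), (11.692667007446289, 44.649574279785156), 9.563241958618164)
0.81 [315.6, 150.7, 336.4, 301.4]
0.68 [34.5, 15.1, 223.7, 91.1]
0.58 [201.0, 278.8, 222.6, 307.2]
[ 0.52082102 -0.05753076  0.25851904] [-0.000e+00  6.466e-01  7.628e-01 -5.000e-04] 2.8333
```

View pics/w0.png

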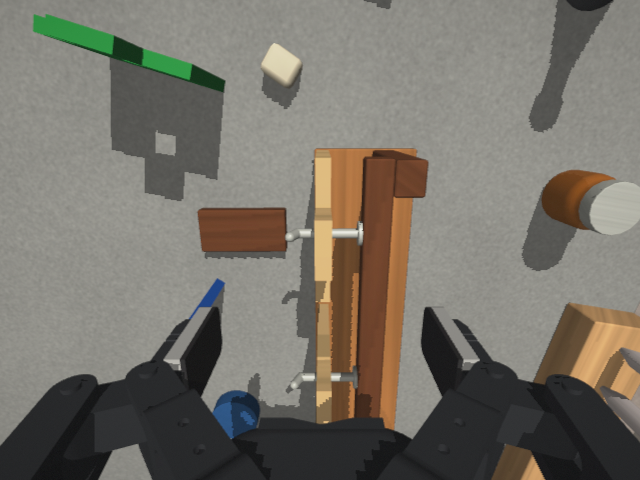

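The wrist view shows the tab at about px (322,235), square to the fingers, with the hook tip to its left at (292,237). The tab top is at z≈175 mm in all three views.

jog_arm(rows=[-1, 1, 1, -40, 0, 0, 0, -1, 1, 1, -75, 0, 0, 0, -1, 1, 1, -90, 0, 0, 0, -1, 1, 1, -90, 0, 0, 0, -1, 1, 1, -90, 0, 0, 0])

```text
clock: 3.25
ee_pos: [0.5213, -0.0572, 0.1683]
orientation: [-0.001, 0.647, 0.762, -0.001]
contact_force: [0.4, 0.1, 0.4]
width: 0.0854
grasp_force: 0.0
```

jog_arm(rows=[-1, 2, 2, -14, 0, 0, 0, -1, 2, 2, -14, 0, 0, 0, -1, 2, 2, -14, 0, 0, 0, 1, 2, 2, -14, 0, 0, 0, 1, 2, 2, -14, 0, 0, 0, 1, 2, 2, -14, 0, 0, 0, 1, 2, 2, -14, 0, 0, 0, 1, 2, 2, -14, 0, 0, 0, 1, 2, 2, -14, 0, 0, 0, 1, 2, 2, -14, 0, 0, 0, 1, 2, 2, -14, 0, 0, 0, 1, 2, 2, -14, 0, 0, 0], squeeze=50)

```text
clock: 4.25
ee_pos: [0.5241, -0.0537, 0.1549]
orientation: [0.0, 0.646, 0.763, -0.0]
contact_force: [-2.3, -0.6, 4.0]
width: 0.0109
grasp_force: 52.9
```

jog_arm(rows=[1, 0, 0, 5, 0, 0, 0, 1, 0, 0, 10, 0, 0, 0, 1, 0, 0, 15, 0, 0, 0, 1, 0, 0, 20, 0, 0, 0, 1, 0, 0, 20, 0, 0, 0, 1, 0, 0, 20, 0, 0, 0])

```text
clock: 4.75
ee_pos: [0.5244, -0.0537, 0.1751]
orientation: [0.0, 0.646, 0.763, 0.0]
contact_force: [-0.8, -0.6, -2.0]
width: 0.0107
grasp_force: 52.3
```

```bash
python3 - <<'E'
from h import *
c=cam("side"); cv2.imwrite("pics/s1.png",cv2.resize(c["pixels"][150:310,260:470],(788,600)))
r=silhouettes("wide_board","side")
for o in r:
    p=pts(c,o["region"]); print(o["conf"],o["rect"],np.percentile(p,[3,50,97],axis=0).round(3).tolist())
print(observe()["ee_pos"])
E
```

```text
0.85 [338.0, 186.7, 364.7, 268.9] [[0.508, -0.105, 0.022], [0.517, -0.034, 0.125], [0.528, 0.004, 0.197]]
0.77 [377.6, 291.2, 449.2, 360.6] [[0.282, 0.048, 0.003], [0.337, 0.06, 0.068], [0.395, 0.067, 0.141]]
0.6 [418.3, 178.3, 476.1, 240.7] [[0.359, -0.28, 0.004], [0.388, -0.221, 0.069], [0.417, -0.176, 0.141]]
[ 0.52396806 -0.05372018  0.17462762]
```

View pics/s1.png

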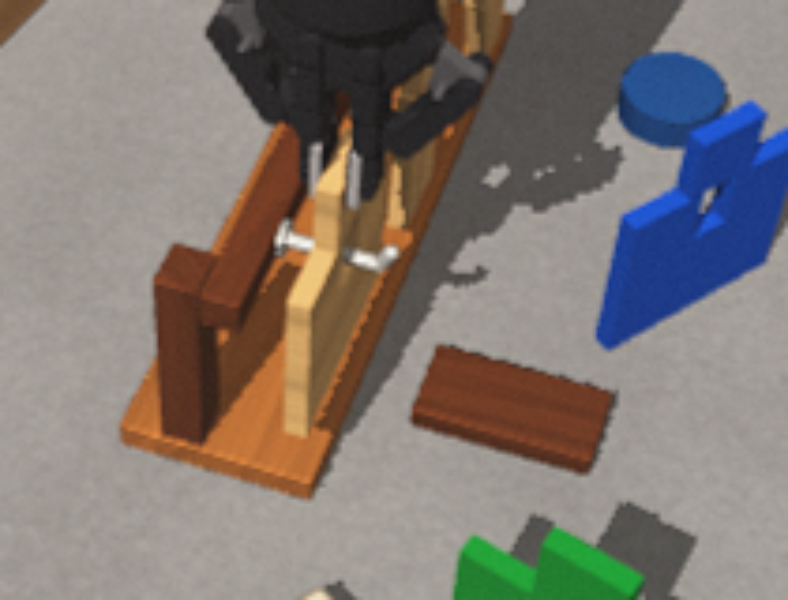

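The board is held upright at about px (330,280) in the crop and has been raised 20 mm, with the hook still through its hole. Next I'll draw it out along the hook.

jog_arm(rows=[1, -10, -2, 0, 0, 0, 0, 1, -20, -3, 0, 0, 0, 0, 1, -30, -5, 0, 0, 0, 0, 1, -40, -7, 0, 0, 0, 0, 1, -50, -8, 0, 0, 0, 0, 1, -60, -10, 0, 0, 0, 0, 1, -70, -12, 0, 0, 0, 0, 1, -70, -12, 0, 0, 0, 0, 1, -70, -12, 0, 0, 0, 0])

```text
clock: 5.6
ee_pos: [0.4537, -0.0662, 0.1749]
orientation: [0.0, 0.647, 0.763, -0.0]
contact_force: [-0.6, 0.3, -2.2]
width: 0.0109
grasp_force: 52.2
```

jog_arm(rows=[1, 0, 0, 30, 0, 0, 0, 1, 0, 0, 60, 0, 0, 0, 1, 0, 20, 80, 0, 0, 0, 1, 5, 50, 80, 0, 0, -0.05, 1, 15, 90, 80, 0, 0, -0.1, 1, 25, 130, 80, 0, 0, -0.15, 1, 35, 170, 80, 0, 0, -0.2, 1, 45, 210, 80, 0, 0, -0.25, 1, 55, 250, 80, 0, 0, -0.3, 1, 65, 290, 80, 0, 0, -0.364, 1, 70, 325, 80, 0, 0, -0.364, 1, 70, 350, 80, 0, 0, -0.364])

```text
clock: 6.6
ee_pos: [0.5247, 0.289, 0.2546]
orientation: [-0.001, 0.773, 0.634, 0.001]
contact_force: [0.2, -0.2, -0.8]
width: 0.0104
grasp_force: 52.2
```

jog_arm(rows=[1, 0, 0, 0, 0, 0, 0, 1, 0, 0, 0, 0, 0, 0, 1, 0, 0, -20, 0, 0, 0, 1, 0, 0, -40, 0, 0, 0, 1, 0, 0, -60, 0, 0, 0, 1, 0, 0, -60, 0, 0, 0, 1, 0, 0, -60, 0, 0, 0])

```text
clock: 7.18
ee_pos: [0.5242, 0.2824, 0.1939]
orientation: [-0.0, 0.774, 0.633, -0.001]
contact_force: [0.2, -0.6, -1.4]
width: 0.0107
grasp_force: 52.3
```

```bash
python3 - <<'E'
from h import *
a=np.deg2rad(-11.35); ex=np.array([np.cos(a),np.sin(a)]); ey=np.array([-np.sin(a),np.cos(a)])
for n in ["side","top"]:
    c=cam(n)
    if n=="side": cv2.imwrite("pics/s2.png",cv2.resize(c["pixels"][240:480,150:400],(625,600)))
    P=pts(c,np.ones((480,640),bool)); d=P[:,:2]-[.5235,.283]
    b=np.c_[d@ex,d@ey,P[:,2]]*1000
    b=b[(abs(b[:,0])<30)&(abs(b[:,1])<75)&(b[:,2]>52)&(b[:,2]<150)]
    print(n,len(b),np.percentile(b,[1,50,99],axis=0).round(1).tolist(), np.histogram(b[:,0],np.arange(-30,31,3))[0])
s=observe();print(s["ee_pos"],s["orientation"].round(4))
E
```

```text
side 1731 [[-7.4, -61.1, 75.5], [-6.1, 1.4, 116.0], [4.5, 57.4, 149.3]] [  0   0   0   0   0   0   0 934 663  48  43  42   1   0   0   0   0   0
   0   0]
top 161 [[-7.8, -61.4, 74.1], [-7.1, -49.9, 114.4], [4.1, 4.3, 148.8]] [ 0  0  0  0  0  0  0 99 19 18 16  9  0  0  0  0  0  0  0  0]
[0.52507689 0.28411303 0.19593086] [2.000e-04 7.742e-01 6.329e-01 8.000e-04]
```

View pics/s2.png

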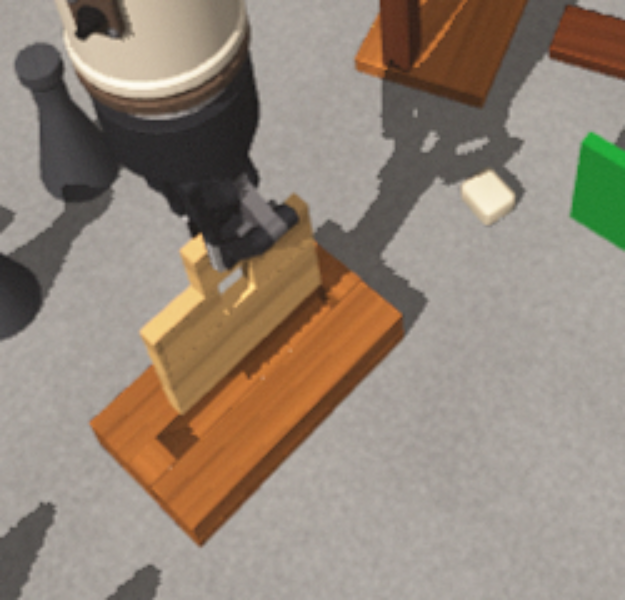

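The view shows the board upright above the slot and in line with it; its lower edge is near px (180,412) in the crop. It measures about 1 mm off centre, with the bottom at 75 mm. I'll lower it.

jog_arm(rows=[1, 1, 1, -12, 0, 0, 0, 1, 1, 1, -24, 0, 0, 0, 1, 1, 1, -36, 0, 0, 0, 1, 1, 1, -42, 0, 0, 0, 1, 1, 1, -48, 0, 0, 0, 1, 1, 1, -54, 0, 0, 0, 1, 1, 1, -57, 0, 0, 0, 1, 1, 1, -57, 0, 0, 0, 1, 1, 1, -57, 0, 0, 0])

```text
clock: 8.03
ee_pos: [0.5251, 0.2856, 0.1377]
orientation: [-0.0, 0.774, 0.633, 0.0]
contact_force: [-0.3, -0.7, -1.4]
width: 0.0107
grasp_force: 52.2
```

jog_arm(rows=[1, 0, 0, -2, 0, 0, 0, 1, 0, 0, -4, 0, 0, 0, 1, 0, 0, -4, 0, 0, 0, 1, 0, 0, -4, 0, 0, 0])

```text
clock: 8.37
ee_pos: [0.5251, 0.2853, 0.1337]
orientation: [0.0, 0.774, 0.633, -0.0]
contact_force: [0.7, 0.4, -1.6]
width: 0.011
grasp_force: 52.2
```

jog_arm(rows=[1, 0, 0, -1, 0, 0, 0, 1, 0, 0, -1, 0, 0, 0, 1, 0, 0, -2, 0, 0, 0, 1, 0, 0, -2, 0, 0, 0])

```text
clock: 8.7
ee_pos: [0.5254, 0.2855, 0.1321]
orientation: [0.0, 0.774, 0.633, 0.0]
contact_force: [0.2, -0.9, 2.0]
width: 0.0107
grasp_force: 52.8
```

jog_arm(rows=[1, 0, 0, -1, 0, 0, 0, 1, 0, 0, -1, 0, 0, 0, 1, 0, 0, -1, 0, 0, 0])

```text
clock: 8.95
ee_pos: [0.5257, 0.2855, 0.1321]
orientation: [0.001, 0.774, 0.633, 0.001]
contact_force: [-1.9, -2.6, 9.0]
width: 0.0107
grasp_force: 53.8
```

```bash
cat > m.py <<'E'
from h import *
a=np.deg2rad(-11.35); ex=np.array([np.cos(a),np.sin(a)]); ey=np.array([-np.sin(a),np.cos(a)])
for n in ["side","top"]:
    c=cam(n)
    if n=="side": cv2.imwrite("pics/s%d.png"%(observe()["clock"]*10),c["pixels"])
    P=pts(c,np.ones((480,640),bool)); d=P[:,:2]-[.5235,.283]
    b=np.c_[d@ex,d@ey,P[:,2]]*1000
    b=b[(abs(b[:,0])<30)&(abs(b[:,1])<75)&(b[:,2]>42)]
    sh=b[(abs(b[:,1])>28)&(b[:,2]<130)]; print(n,np.percentile(sh,[1,50,99],axis=0).round(1).tolist())
    f=sh[(sh[:,2]<105)]; print(" lean",np.polyfit(f[:,2],f[:,0],1)[0].round(3))
E
python3 m.py
```

```text
side [[-6.3, -58.6, 42.6], [-4.7, 36.9, 86.3], [7.0, 60.9, 115.4]]
 lean 0.011
top [[-7.1, -59.3, 46.2], [-0.1, -56.8, 105.4], [5.5, -32.6, 113.4]]
 lean 0.025
```

It's seated: the shoulder is at 112 mm, the floor is pushing back, and the lean is about 0. I'll let go gradually.

jog_arm(rows=[1, 0, 0, 1, 0, 0, 0, 1, 0, 0, 1, 0, 0, 0, 0.75, 0, 0, 1, 0, 0, 0, 0.7, 0, 0, 1, 0, 0, 0, 0.65, 0, 0, 1, 0, 0, 0, 0.6, 0, 0, 1, 0, 0, 0, 0.5, 0, 0, 1, 0, 0, 0, 0.3, 0, 0, 1, 0, 0, 0, 0, 0, 0, 1, 0, 0, 0, -0.4, 0, 0, 1, 0, 0, 0, -0.4, 0, 0, 1, 0, 0, 0, -0.4, 0, 0, 1, 0, 0, 0], squeeze=20)

```text
clock: 10.05
ee_pos: [0.5251, 0.2854, 0.1317]
orientation: [-0.0, 0.774, 0.633, 0.0]
contact_force: [0.4, -0.1, 0.5]
width: 0.0597
grasp_force: 0.0
```

jog_arm(rows=[-0.4, 0, 0, 15, 0, 0, 0, -0.4, 0, 0, 40, 0, 0, 0, -0.4, 0, 0, 70, 0, 0, 0, -0.4, 0, 0, 100, 0, 0, 0, -0.4, 0, 0, 130, 0, 0, 0, -0.4, 0, 0, 130, 0, 0, 0, -0.4, 0, 0, 130, 0, 0, 0])

```text
clock: 10.63
ee_pos: [0.5261, 0.2865, 0.265]
orientation: [0.001, 0.774, 0.633, 0.003]
contact_force: [-0.4, 0.4, -1.3]
width: 0.0598
grasp_force: 0.0
```

```bash
python3 m.py; ls pics
```

```text
side [[-6.9, -58.7, 43.0], [-5.2, 32.5, 92.9], [6.1, 61.0, 115.3]]
 lean 0.007
top [[-7.5, -59.3, 44.1], [-3.3, -36.4, 108.8], [4.7, 60.7, 113.6]]
 lean 0.003
s1.png
s106.png
s2.png
s90.png
side0.png
top0.png
w0.png
```

View pics/s106.png

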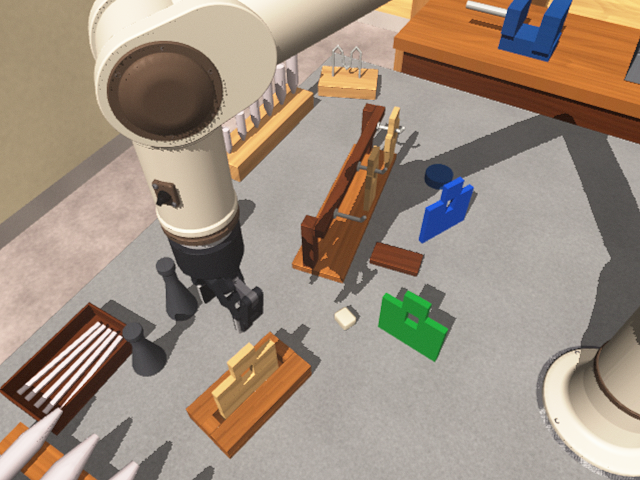

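The board stands upright in the slot at px (247,375). The other two boards still hang on the rack, the bystanders in view haven't moved, and the gripper is clear.

```bash
python3 -c "
from h import *
print(manip.finish_job())"
```

```text
the job is handed in; nothing more can be done
None
```

The wide board is off its hook, standing upright and released at the bottom of the block's slot; the other two boards still hang, nothing else was seen to move, and the job is handed in (no verdict came back).

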